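# Shim the gel-casting table level

## Robot

A 6-joint arm with a two-finger parallel gripper is mounted at the origin on the work surface. World frame = base frame: x ahead of the robot, y to its left, z up, the work surface at z = 0. Lengths are in m, angles in degrees, forces in N, time in s.
With the tool pointing down it reaches from about 0.35 to 0.975 m from the base axis. Payload 4.9 kg.
Tool frame: the origin (TCP) lies at the very end of the fingers, on their centre line; the grasp point (between the pads) lies behind it (arm.tcp_to_grasp is the x of the grasp point in the tool frame, in m); x points along the fingers, y is the direction in which the jaws open and shut, and the axes are right-handed (so a half turn about x gives the same grasp; the last joint's range is limited). The gripper opens to 85 mm and grips with 20 to 120 N. Pads are 22 mm wide; open, the fingers measure 114 mm over their backs; the gripper's body (76 mm by 85 mm) begins 54 mm behind the grasp point. The pads swing forward as they close: fully open they stand 13 mm farther back than shut.
Start: joints at [-80.157, 3.019, 92.412, -0, 84.569, -6.818], TCP at [0.179, -0.599, 0.199] pointing down, gripper open.
Joint ranges: [-172.51, 172.51], [-57.92, 126.97], [3.15, 148.05], [-58.71, 238.71], [5.1, 150.11], [-179.66, 179.66]. Speed limits (degrees/s): [147.25, 147.25, 180, 180, 180, 180].

## Interface

Orientations are given as a 3x3 rotation matrix whose columns are the frame's x, y, z axes.
In Python, from rig import arm gives the robot as it stands. Calls block until the motion is done:
- arm.movep(position, orientation): joint-space move of the TCP to a pose.
- arm.servo_line(position, attitude=None, vel=0.15): straight line of the TCP; attitude=None keeps the orientation; vel is the mean speed in m/s.
- arm.movej(angles): joint-space move.
- arm.open() and arm.grasp(newtons=None): open the fingers fully, or close them until they stop; newtons is the grip in N (None keeps the last).
- arm.wait(seconds).
- arm.ik(position, orientation): joint angles nearest the present ones, or None.
- arm.camera(name): name is "side" or "top" or "wrist"; returns a dict with "color" (400x640x3 uint8, blue, green, red), "camera_matrix" (3x3 intrinsics, pixels), "R" (3x3) and "t" (3): a world point X has camera coordinates R X + t; the wrist camera has in their place "tool_from_camera" (4x4, takes a point from camera to tool coordinates, whose origin is the TCP and whose axes are the tool frame's). Camera axes: x right, y down, z forward; pixel columns grow to the right and rows downward; lengths in m; the calibration is good to about 2 mm. A picture is of the moment at which its call begins: read the wrist's pose just before it. There is no depth.
A pose or a line that the arm cannot do raises arm.MotionError and nothing moves.
- arm.hand_in(): hands the job in, once; it reports no verdict.
Trained networks look in the newest picture that a camera, given by its name, has taken for a name from the list of things; names that differ only in an ending like _2 or _b are one class to them, and where a whole thing is asked for, a point or a joint stands for the part that bears it (a point fixed in the world has none). Each returns a list of dicts, best first, with "confidence" (0 to 1); they miss things now and then, are a little off and sometimes report something else, mostly with a low value. They report only what shows in the picture. A call takes as long as a camera call. They do not tell look-alikes from the thing itself.
- arm.regions_of(camera, label): "pixels" (400x640 bool, what is visible of it) and "extent" ([left, top, right, bottom] in pixels, round what is visible of it).
- arm.spot_point(camera, label): "at" ([column, row] in pixels: a listed point, or the origin of a listed thing).
Readings, each from a call of its own:
- arm.current_time(): time.
- arm.current_joint_positions(): joint angles.
- arm.current_qvel(): joint speeds.
- arm.current_effort(): joint torques, N m.
- arm.current_tool_pos(): TCP position.
- arm.current_ee_rot(): TCP orientation.
- arm.current_wrist_force(): force on the tool from outside, world axes, zero at the start.
- arm.current_ft_torque(): the same for the moment, N m.
- arm.current_finger_gap(): finger opening in m.
Only numpy, scipy, OpenCV 4.12 (cv2) and the standard library are available. Lean on these libraries where they do the work, as an engineer would, in place of code of your own. Each camera call takes 0.05 s, during which the arm holds its last target. There are 200 camera calls.

## Task

The gel-casting table on the bench droops at the corner with the screw foot. Take the long tapered shim, slide its thin end under that foot and push it in gently along the bench until the bubble of the spirit level on the table sits centred between its two lines; do not overshoot well past centre. Then let go, leaving the shim flat on the bench carrying the foot; do not touch the casting table itself and leave everything else where it stands.

Things in the scene. Friction and masses are not known exactly. Their poses are not given: they have to be found in the camera images.
- shim: Loose grey plastic taper shim, 165 x 40, about 110 g, flat on the bench left or right of the casting table. Origin on its underside, mid-width, below the thick part; +x to the thin end, z up. Thick flat-topped part x = -35 to +30, 22 high (grip across the 40 width); from there the top slopes straight (1 in 5) down to the thin end, x = +130, 2 high.
- under_foot (a point): Bench point (z = 0, fixed) under the screw foot, a steel stem with ball end, radius 8, at the plate's low corner nearest the robot. +x runs inward under the plate to the pivot, 140 away: push the shim along it. Foot setting unknown: its underside is 3.5 to 9.5 above the bench at the start, 14 to 20 when level. Bench free for |y| < 45 up to x = 120; rubber stops at x = 70, y = +-60.
- plate: Casting table: aluminium plate 180 x 180 x 10, a corner to the robot, pivoted on a fixed stand. Origin on the pivot, mid-thickness, 45 above the bench; x, z as under_foot's when level; droops 0.075 rad to -x at the start. Foot at x = -140, corner at x = -157. On top: gel tray and comb (to 37 above origin), level (74 x 26, centre x = -65, to 18 above). About 2 to 6 N on the foot; lifts freely.
- bubble (a joint): Position (m) of the pale 14 mm bubble in the level's green window; 0 = centred between the two dark lines (8.5 mm either side of the middle; a centred bubble clears both). Positive = towards the pivot, foot corner too low: about +0.019 at the start. Negative = foot corner too high. 0.25 m per rad of plate tilt: 1 mm of bubble per about 2.8 mm of shim travel once the shim bears on the foot.
- packer: Loose flat grey block 130 x 40 x 12, same plastic as the shim but not tapered; not needed. Origin under its centre.
- beaker: Loose glass beaker, radius 34, 75 high; bystander. Origin under its centre.
- timer: Loose white bench timer 60 x 70 x 20; bystander. Origin under its centre.
- jar: Loose amber jar, radius 28, 70 high; bystander. Origin under its centre.
- tip_box: Loose red pipette-tip box 80 x 115 x 46; bystander. Origin under its centre.
- tube_rack: Loose cream tube rack 70 x 160 x 50; bystander. Origin under its centre.
Mind the look-alikes: they are no part of the job. What is shaped like the shim but black or purple is not meant.

How it is judged (in metres and radians):
On the way:
1. the shim bears on the foot and has begun to lift the low corner (contact force between shim and plate above 0.3 N and value of joint bubble below 0.016 m), for 0.1 s.
At the end, for the whole second after the job is handed in: the bubble is within 1.5 mm of centre, the shim lies flat on the bench (within 0.05 rad, underside within 4 mm of the bench), at rest, and carries the foot (more than 0.5 N) (value of joint bubble between -0.0015 and 0.0015 m and contact force between shim and plate above 0.5 N and angle between shim's own z axis and vertical below 0.05 rad and height (world z) of shim below 0.004 m and linear speed of shim below 0.01 m/s); the robot touches nothing.
It fails at once if the corner is driven well past level (bubble more than 6 mm past centre to the other side) (value of joint bubble below -0.006 m).
It fails at once if the shim is forced against the casting table with more than 20 N (contact force between shim and plate above 20 N).
It fails at once if the robot touches the casting table (more than 2 N) (contact force between any of the fingers, the arm and plate above 2 N).
It fails at once if a bystander is moved by more than 30 mm (distance of any of packer, beaker, timer, jar, tip_box, tube_rack from where it was at the start of the episode above 0.03 m).
It also fails if it takes over 67 s, if anything falls off the work surface, if the arm or the gripper's body presses on something with over 40 N, if the wrist force passes 120 N, or if a joint passes its speed limit or range.

## Working session

There is one attempt and no reset: what is moved stays moved. The work goes in short steps, each a Python script; the robot and the scene stay as the last script left them, time stands still between calls to the robot, and variables do not carry over. Pictures are saved under pics/ and viewed, about 8 in all and at most 12, crops included, and the job is handed in when it is done.

```bash
mkdir -p pics; ls
cat > h.py <<'E'
from rig import arm
import numpy as np, cv2
def ray(c,uv,z=0.0):
    K,R,t=c["camera_matrix"],np.array(c["R"]),np.array(c["t"]).ravel()
    d=R.T@np.linalg.solve(K,[uv[0],uv[1],1.]); o=-R.T@t
    return o+d*(z-o[2])/d[2]
def proj(c,X):
    p=np.array(c["camera_matrix"])@(np.array(c["R"])@np.array(X)+np.array(c["t"]).ravel()); return p[:2]/p[2]
def wristcam(name="wrist"):
    p=np.array(arm.current_tool_pos());Rt=np.array(arm.current_ee_rot())
    c=arm.camera("wrist");T=np.array(c["tool_from_camera"])
    Rwc=Rt@T[:3,:3];o=Rt@T[:3,3]+p
    c["R"]=Rwc.T;c["t"]=-Rwc.T@o
    return c
E
python3 - <<'E'
from h import *
for n in("top","side"):
    c=arm.camera(n);cv2.imwrite(f"pics/{n}0.png",c["color"])
    print(n,"cam at",(-np.array(c["R"]).T@np.array(c["t"]).ravel()).round(3))
    for l in("shim","under_foot","plate","bubble","packer"):
        print(l,[(np.round(d["at"],1).tolist(),round(d["confidence"],2),ray(c,d["at"],0.045 if l=="plate" else 0.06 if l=="bubble" else 0).round(3).tolist()) for d in arm.spot_point(n,l)])
print(arm.current_time(),arm.tcp_to_grasp,arm.current_ee_rot())
E
```

```text
pics
top cam at [ 0.336 -0.006  1.477]
shim [([261.0, 272.0], 0.93, [0.32, 0.203, 0.0]), ([339.5, 270.7], 0.92, [0.317, -0.06, 0.0]), ([235.7, 224.6], 0.73, [0.482, 0.288, 0.0]), ([313.1, 181.3], 0.37, [0.624, 0.02, 0.0])]
under_foot [([310.3, 180.2], 0.7, [0.628, 0.03, 0.0]), ([235.5, 225.9], 0.32, [0.477, 0.289, 0.0])]
plate [([319.2, 136.7], 0.95, [0.768, -0.005, 0.045])]Traceback (most recent call last):
  File "<stdin>", line 6, in <module>
ValueError: it knows: beaker, jar, packer, plate, shim, timer, tip_box, tube_rack, under_foot
```

View pics/top0.png

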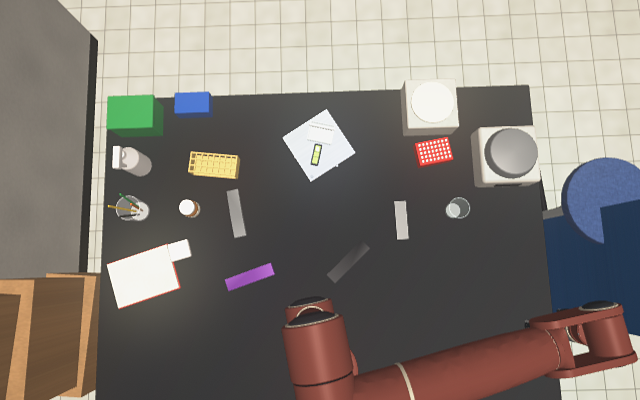

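The top view shows the grey shim at about (235,213), 47 px or roughly 160 mm long. The packer is at (401,220), the plate at (319,146) with its low corner near (311,180), and the purple and black tapers are decoys.

Run:
```python
from h import *
c=arm.camera("side");im=c["color"]
print("cam at",(-np.array(c["R"]).T@np.array(c["t"]).ravel()).round(3))
for l in("shim","under_foot","plate","packer"):
    print(l,[(np.round(d["at"],1).tolist(),round(d["confidence"],2),ray(c,d["at"],0.045 if l=="plate" else 0).round(3).tolist()) for d in arm.spot_point("side",l)])
cv2.imwrite("pics/side0.png",im)
c=arm.camera("top");cv2.imwrite("pics/top1.png",cv2.resize(c["color"][90:250,180:380],None,fx=4,fy=3.75,interpolation=2))
for d in arm.regions_of("top","shim"):
    m=d["pixels"].astype(np.uint8);r=cv2.minAreaRect(cv2.findNonZero(m));b=cv2.boxPoints(r)
    print(round(d["confidence"],2),d["extent"],[ray(c,p,.01)[:2].round(3).tolist() for p in b])
print(arm.current_time(),arm.tcp_to_grasp,np.round(arm.current_ee_rot(),2).tolist())
```

```text
cam at [0.377 0.728 0.937]
shim [([383.5, 286.7], 0.88, [0.318, 0.191, 0.0]), ([318.4, 300.2], 0.75, [0.479, 0.27, 0.0]), ([394.0, 219.7], 0.61, [0.314, -0.046, 0.0])]
under_foot [([287.3, 217.2], 0.56, [0.636, 0.021, 0.0])]
plate [([246.6, 193.5], 0.92, [0.772, -0.006, 0.045])]
packer [([354.9, 161.2], 0.82, [0.476, -0.276, 0.0])]
0.65 [330.5, 241.1, 368.1, 282.0] [[0.309, -0.013], [0.422, -0.133], [0.389, -0.164], [0.278, -0.043]]
0.58 [222.2, 261.7, 275.1, 292.0] [[0.303, 0.327], [0.356, 0.171], [0.314, 0.156], [0.262, 0.311]]
0.55 -0.0187 [[-0.0, 0.29, -0.96], [0.0, -0.96, -0.29], [-1.0, -0.0, -0.0]]
```

View pics/side0.png

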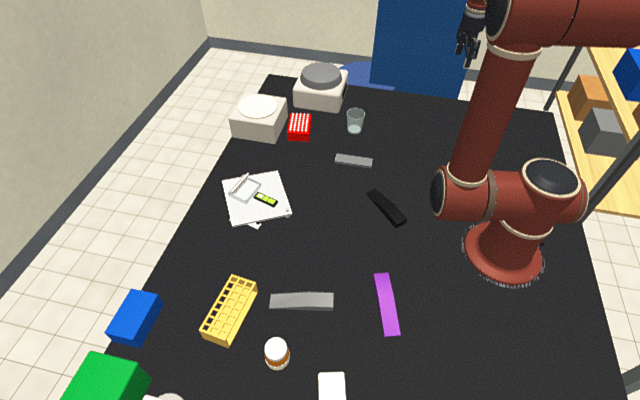

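Side view: the shim is at (302,300), thin end on the left (+x). The foot corner is near (287,214) and its origin agrees with the top view to about 2 cm. Next, a close look with the wrist camera at the shim and then the foot.

```bash
cat >> h.py <<'E'
def down(yaw):  # tool x down, tool z = -(heading) , y across
    c,s=np.cos(yaw),np.sin(yaw); x=np.array([0,0,-1.]);z=np.array([-c,-s,0]);return np.column_stack([x,np.cross(z,x),z])
E
python3 - <<'E'
from h import *
p=arm.current_tool_pos()
arm.servo_line([p[0],p[1],0.33],vel=0.3)
def look(xy,yaw,n,z=0.3):
    arm.movep([*xy,z],down(yaw)); c=wristcam(); cv2.imwrite(f"pics/{n}.png",c["color"])
    for l in("shim","under_foot","plate"):
        print(n,l,[(np.round(d["at"],1).tolist(),round(d["confidence"],2),ray(c,d["at"],0.045 if l=="plate" else 0).round(4).tolist()) for d in arm.spot_point("wrist",l)])
    for d in arm.regions_of("wrist","shim"):
        r=cv2.minAreaRect(cv2.findNonZero(d["pixels"].astype(np.uint8)));b=cv2.boxPoints(r)
        print(round(d["confidence"],2),d["extent"],[ray(c,q,.0)[:2].round(4).tolist() for q in b])
    np.savez(f"{n}.npz",R=c["R"],t=c["t"],camera_matrix=c["camera_matrix"])
    print(arm.current_joint_positions())
look([0.50,0.02],np.radians(-12.7),"foot")
look([0.45,0.28],0.17,"shimw")
a=np.hstack([cv2.resize(cv2.imread(f"pics/{n}.png"),(400,250)) for n in("foot","shimw")])
cv2.imwrite("pics/w0.png",cv2.imread("pics/foot.png"));print(arm.current_time())
E
```

```text
foot shim [([228.7, 280.1], 0.93, [0.3265, 0.1949, 0.0]), ([143.5, 202.4], 0.79, [0.4719, 0.2749, 0.0]), ([395.9, 254.5], 0.74, [0.3128, -0.0579, 0.0])]
foot under_foot [([285.7, 38.1], 0.72, [0.6333, 0.0277, 0.0])]
foot plate []
0.91 [212.2, 260.3, 257.0, 310.2] [[0.3305, 0.2372], [0.3534, 0.1632], [0.3035, 0.1544], [0.2787, 0.2303]]
0.76 [76.8, 109.6, 170.2, 231.4] [[0.5976, 0.3298], [0.611, 0.2799], [0.444, 0.2482], [0.4262, 0.3028]]
0.74 [370.3, 177.4, 464.3, 282.5] [[0.3048, -0.0117], [0.4203, -0.1383], [0.382, -0.1695], [0.2607, -0.0432]]
[-6.27937101e+00 -1.65460718e+01  1.00891196e+02 -3.82600644e-03
  9.56551248e+01  9.64606515e+01]
shimw shim [([522.2, 267.9], 0.87, [0.3161, -0.0556, 0.0]), ([324.1, 121.9], 0.65, [0.4785, 0.2736, 0.0]), ([357.2, 234.6], 0.64, [0.3282, 0.1985, 0.0])]
shimw under_foot [([544.5, 30.0], 0.67, [0.6317, 0.0283, 0.0])]
shimw plate []
0.98 [304.8, 14.1, 342.6, 154.3] [[0.601, 0.3188], [0.6083, 0.2799], [0.4421, 0.245], [0.4338, 0.2886]]
0.96 [269.6, 223.4, 386.7, 264.6] [[0.3021, 0.3243], [0.3516, 0.1655], [0.303, 0.1485], [0.2514, 0.3119]]
0.75 [498.2, 214.3, 611.3, 295.1] [[0.3089, -0.0156], [0.4205, -0.1392], [0.3792, -0.1815], [0.262, -0.0566]]
[ 2.37266530e+01 -1.23452491e+01  9.74138936e+01 -8.48167524e-03
  9.49284884e+01  1.04099077e+02]
5.1417
```

View pics/foot.png

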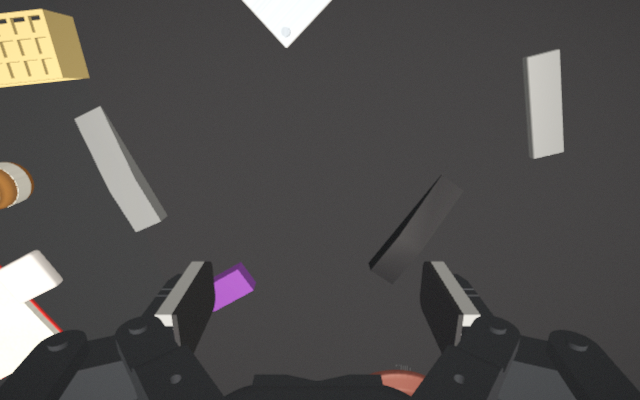

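View pics/shimw.png

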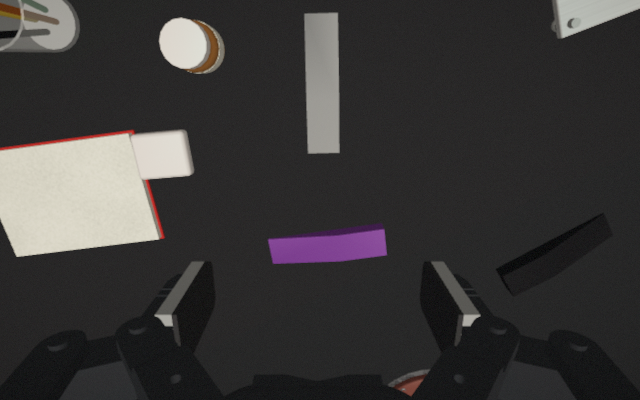

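The foot screw shows at (286,31) with the plate corner at (287,47), and the shim's thin edge is at the top (322,13) with the thick end at (324,153). Converting these to positions.

Run:
```python
from h import *
c=np.load("shimw.npz")
print("wrist cam",(-c["R"].T@c["t"]).round(3))
t=ray(c,(322,13),.002)
for z in(0,.022):
    k=ray(c,(324,153),z); d=(t-k)[:2]; print(z,t.round(4),k.round(4),np.linalg.norm(d),np.degrees(np.arctan2(d[1],d[0])), "origin",(k[:2]+d/np.linalg.norm(d)*.035).round(4))
for a,b in(((305,13),(339,13)),):print(ray(c,a,.002)-ray(c,b,.002))
f=np.load("foot.npz")
print("corner",ray(f,(287,47),.038),"screw",ray(f,(286,31),.041))
e1=ray(f,(243,0),.040)-ray(f,(287,47),.038);e2=ray(f,(331,0),.040)-ray(f,(287,47),.038)
e=e1/np.linalg.norm(e1)+e2/np.linalg.norm(e2);print("axis",np.degrees(np.arctan2(e[1],e[0])))
arm.camera("top")
print([ (d["at"],d["confidence"]) for d in arm.spot_point("top","plate")])
```

```text
wrist cam [0.528 0.292 0.475]
0 [0.6045 0.2983 0.002 ] [0.4379 0.2666 0.    ] 0.169598150212605 10.77624930407512 origin [0.4723 0.2731]
0.022 [0.6045 0.2983 0.002 ] [0.4421 0.2677 0.022 ] 0.16527853465024955 10.644868358046685 origin [0.4765 0.2742]
[-6.79500835e-03  4.00247859e-02  5.55111512e-17]
corner [0.61950123 0.02643877 0.038     ] screw [0.63542451 0.02328506 0.041     ]
axis -13.630906545551
[([319.7, 136.9], 0.88)]
```

Shim origin is (0.4765, 0.274) with yaw 10.6°. The length (165.3) and width (40.6) check out. The foot is at (0.635, 0.024), axis −13.6°. Now grasp, carry and place the shim in line in front of the foot.

```bash
cat >> h.py <<'E'
U=np.array([0.635,0.024]);A=np.radians(-13.6);AX=np.array([np.cos(A),np.sin(A)]);ZG=0.003;G=-0.015
E
python3 - <<'E'
from h import *
a=np.radians(10.6);h=np.array([np.cos(a),np.sin(a)]);p=np.array([.4765,.2742])+G*h
arm.movep([*p,.09],down(a)); arm.servo_line([*p,ZG],vel=.1)
arm.grasp(40);print("gap",arm.current_finger_gap(),arm.current_wrist_force())
arm.servo_line([*p,.06],vel=.15);arm.wait(.2);print(arm.current_finger_gap(),arm.current_wrist_force())
q=U+AX*(-.160+G)
arm.servo_line([*q,.06],down(A),vel=.2)
arm.servo_line([*q,ZG+.001],vel=.06)
print(arm.current_time(),arm.current_tool_pos(),arm.current_wrist_force())
c=wristcam();cv2.imwrite("pics/g.png",c["color"])
E
```

```text
gap -9.422350366005448e-05 [-0.59821609 -0.17070049 -0.49446656]
-4.86625759260571e-06 [ 0.31377492  0.20401116 -0.29339047]
10.875 [0.46539263 0.06512718 0.00446842] [-0.03127334 -0.42715407 -0.17225317]
```

View pics/g.png

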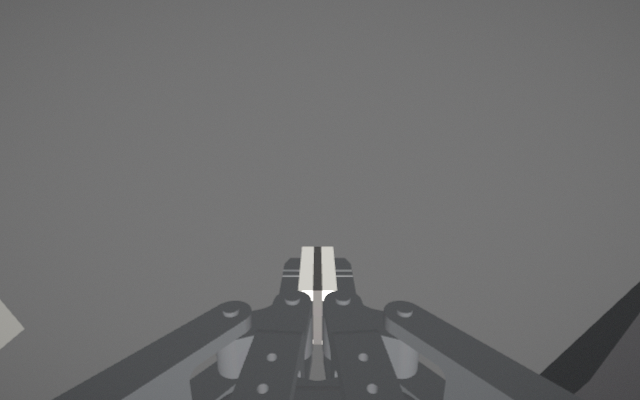

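The gripper closed fully (gap 0), so the grasp missed. I'll look at the shim again.

Run:
```python
from h import *
p=arm.current_tool_pos();arm.servo_line([p[0],p[1],.15],vel=.3);arm.open()
arm.movep([.42,.27,.2],down(np.radians(10.6)))
print(arm.current_tool_pos(),arm.current_ee_rot().round(3).tolist())
c=wristcam();cv2.imwrite("pics/s2.png",c["color"]);np.savez("s2.npz",R=c["R"],t=c["t"],camera_matrix=c["camera_matrix"])
print([(np.round(d["at"],1).tolist(),round(d["confidence"],2),ray(c,d["at"]).round(4).tolist()) for d in arm.spot_point("wrist","shim")],arm.current_time())
```

```text
[0.42007229 0.26931583 0.19955728] [[-0.0, 0.183, -0.983], [-0.001, -0.983, -0.183], [-1.0, 0.001, 0.0]]
[([362.3, 249.6], 0.96, [0.3236, 0.1971, 0.0]), ([322.0, 104.7], 0.81, [0.4751, 0.2733, 0.0]), ([567.6, 288.6], 0.62, [0.3177, -0.0573, 0.0])] 13.3083
```

View pics/s2.png

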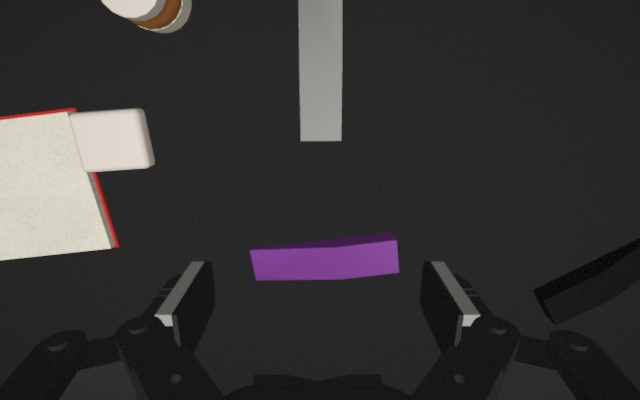

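The shim has not moved: its thick end is at (321,140), so the fingers must have closed clear of it. I'll check the numbers, descend again and take a picture at the bottom before closing.

Run:
```python
from h import *
c=np.load("s2.npz");k=ray(c,(321,140.5),.022);print("thick end",k.round(4))
a=np.radians(10.6);h=np.array([np.cos(a),np.sin(a)]);o=k[:2]+.035*h;p=o+G*h
print(proj(c,[.42,.27,.2]), "origin",o)
arm.movep([*p,.06],down(a)); arm.servo_line([*p,ZG],vel=.1);arm.wait(.2)
print(arm.current_tool_pos(),p,arm.current_finger_gap(),arm.current_wrist_force())
c=wristcam();cv2.imwrite("pics/d.png",c["color"]);print(proj(c,[*p,0.003]),proj(c,[*k[:2],.022]),arm.current_time())
```

```text
thick end [0.4425 0.2685 0.022 ]
[314.48747172 235.47594513] origin [0.4769452 0.2749328]
[0.46292792 0.27249539 0.00396368] [0.46220117 0.27217353] 0.08551484422855027 [-1.40131111  0.10250665 -0.11506308]
[316.12595881 235.80860399] [316.12836365 287.91740473] 14.9083
```

View pics/d.png

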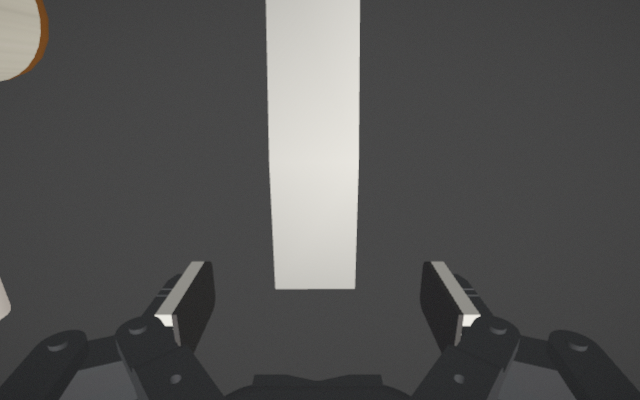

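The thick end is at row 289, as predicted. The pad tips appear at row 262 and below while the TCP projects to row 236. In the closed picture the tip faces centred on row 268. That fits fingertips sitting well above the nominal TCP and closing over the 22 mm shim. I'll lower in small steps with force checks to find where the open tips really touch the bench.

Run:
```python
from h import *
c=wristcam();print(c["tool_from_camera"].round(3).tolist(),np.round(c["camera_matrix"],1).tolist())
p0=arm.current_tool_pos();f0=arm.current_wrist_force()[2];z=.003
while z>-.04:
    z-=.002
    try: arm.servo_line([p0[0],p0[1],z],vel=.04)
    except arm.MotionError as e: print(e);break
    f=arm.current_wrist_force()-0; print(round(z,3),arm.current_tool_pos()[2].round(4),f.round(2))
    if abs(f[2]-f0)>2.5: break
print(arm.current_time())
```

```text
[[-0.001, -0.306, 0.952, -0.175], [1.0, -0.001, 0.001, 0.001], [0.001, 0.952, 0.306, -0.079], [0.0, 0.0, 0.0, 1.0]] [[357.6, 0.0, 317.1], [0.0, 357.6, 195.2], [0.0, 0.0, 1.0]]
0.001 0.0008 [ 0.5  -0.4  -0.17]
-0.001 -0.0013 [-0.69  0.05 -0.07]
-0.003 -0.0033 [ 0.17 -0.3   0.14]
-0.005 -0.0052 [-0.03  0.8   0.12]
-0.007 -0.0072 [ 0.45 -0.16 -0.57]
-0.009 -0.0092 [0.24 0.08 0.29]
-0.011 -0.0112 [ 0.38 -0.85 -0.52]
-0.013 -0.0132 [ 0.28 -0.08  0.66]
-0.015 -0.0152 [0.15 0.11 0.38]
-0.017 -0.0172 [-0.4  -0.99  0.16]
-0.019 -0.0192 [ 0.41  0.52 -0.4 ]
-0.021 -0.0212 [-0.2  -0.26 -0.05]
-0.023 -0.0232 [-0.06 -0.53 -0.91]
-0.025 -0.0252 [ 0.23 -0.05 -0.01]
-0.027 -0.0272 [ 0.05 -0.26 -0.63]
-0.029 -0.0292 [-0.03  0.02  0.48]
-0.031 -0.0312 [ 0.29  0.54 -0.41]
-0.033 -0.0332 [-0.27 -0.73 -0.62]
-0.035 -0.0352 [0.36 1.22 0.08]
-0.037 -0.0372 [-0.06 -0.36  0.69]
-0.039 -0.0392 [0.38 0.64 1.1 ]
-0.041 -0.0412 [ 0.14 -0.86  0.59]
20.4583
```

There is no contact even at nominal z = −0.041, so the real fingertips are about 3 cm or more behind the reported TCP, as the picture suggested. I'll grasp with TCP z = −0.028, which puts the tips about 8 mm above the bench at a 40 mm gap.

```bash
sed -i 's/ZG=0.003/ZG=-0.028/' h.py
python3 - <<'E'
from h import *
p=arm.current_tool_pos()[:2]
arm.servo_line([*p,ZG],vel=.1)
arm.grasp(40);g=arm.current_finger_gap();print("gap",g,arm.current_wrist_force())
if g>.035:
    arm.servo_line([*p,.03],vel=.15);arm.wait(.1);print(arm.current_finger_gap(),arm.current_wrist_force())
    q=U+AX*(-.160+G)
    arm.servo_line([*q,.03],down(A),vel=.25)
    arm.servo_line([*q,ZG+.001],vel=.06);arm.wait(.1)
    print(arm.current_tool_pos(),q,arm.current_wrist_force())
c=wristcam();cv2.imwrite("pics/g2.png",c["color"]);print(arm.current_time(),proj(c,[*U,0]))
E
```

```text
gap 0.03887847485729807 [0.30452796 0.58969079 0.75530228]
0.03911159617962992 [ 0.05065363  0.44256796 -1.71123111]
[ 0.46545687  0.06511461 -0.02644654] [0.46490682 0.06514987] [ 0.53484434 -0.52820239 -1.94242379]
24.0917 [ 315.15616451 -238.98975129]
```

View pics/g2.png

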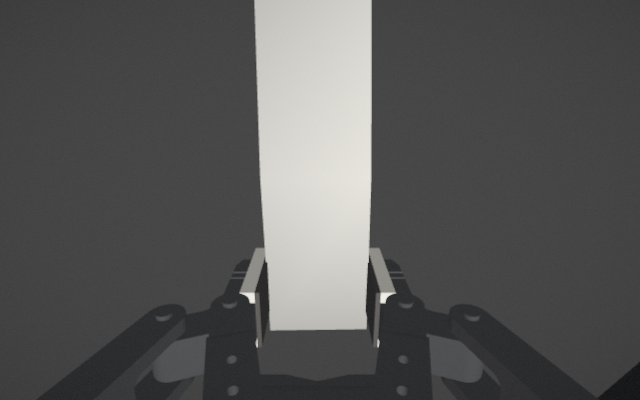

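The shim is held (gap 39 mm) and straight, with its thick end at row 330. I'll set it on the bench by force and slide it in until the tip is 50 mm past the foot point. The minimum insertion for level is about 60 mm. Then release and look.

```bash
cat >> h.py <<'E'
def fz(n=6):
    v=[]
    for _ in range(n): v.append(arm.current_wrist_force()); arm.wait(.02)
    return np.mean(v,axis=0)
def inspect(n):   # above level: level centre is U+75mm along axis; camera 79mm ahead of TCP
    arm.movep([*(U+AX*(-.03)),.13],down(A)); arm.wait(.2); c=wristcam(); cv2.imwrite(f"pics/{n}.png",c["color"])
    np.savez(f"{n}.npz",R=c["R"],t=c["t"],camera_matrix=c["camera_matrix"]); print(n,arm.current_time(),"level px",proj(c,[*(U+AX*.075),.06]))
E
python3 - <<'E'
from h import *
q=U+AX*(-.160+G);z=ZG+.001
while z>ZG-.006:
    f=fz();print(round(z,4),f.round(2))
    if f[2]>0.3: break
    z-=.0007;arm.servo_line([*q,z],vel=.03)
for s in np.arange(-.02,.0501,.01):
    arm.servo_line([*(U+AX*(s-.13+G)),z],vel=.03); print(round(s,3),fz(3).round(2))
arm.open();p=arm.current_tool_pos();print(p)
arm.servo_line([p[0],p[1],.1],vel=.2)
inspect("b1")
E
```

```text
-0.027 [ 0.1   0.2  -1.25]
-0.0277 [-0.26 -0.15 -1.37]
-0.0284 [-1.99 -0.33  3.59]
-0.02 [-0.55  1.02  3.43]
-0.01 [-3.13  1.26  6.67]
0.0 [-3.36  0.82  6.96]
0.01 [-3.2   1.42  7.06]
0.02 [-3.28  1.23  6.56]
0.03 [-3.26  1.47  6.59]
0.04 [-20.73   4.52  23.36]
0.05 [-19.11   4.82  21.78]
[ 0.54273968  0.04620263 -0.02855053]
b1 31.1167 level px [315.80474388  32.67529637]
```

View pics/b1.png

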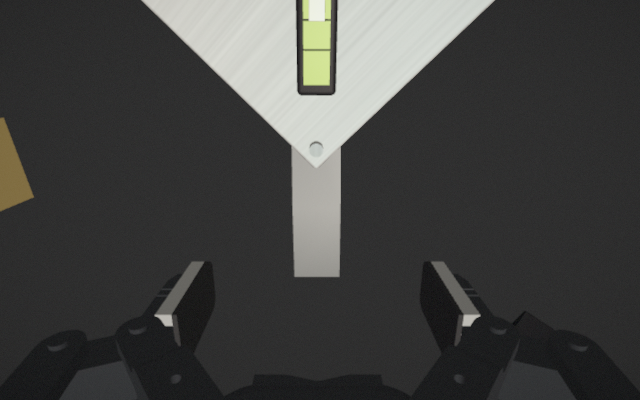

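The shim is straight under the foot: 294–340 px wide at the corner, screw at (316,149), thick end at row 276. The level's lines are at rows 20 and 49, and the bubble's lower edge is at row ≈20, so the bubble is at about +15 mm and the lift has just begun. The gripped slide showed about 20 N at the wrist because I was pressing the shim down. From here I'll push gently from behind with closed fingers instead. First, a numeric reading from closer in.

```bash
sed -i 's/U+AX\*(-.03)),.13/U+AX*.03),.11/' h.py
python3 - <<'E'
from h import *
c=np.load("b1.npz");k=ray(c,(317,276),.022)[:2]-U;print("thick end along/lat",k@AX,k@[-AX[1],AX[0]])
s=ray(c,(316,149),.043)[:2]-U;print("screw",s@AX,s@[-AX[1],AX[0]])
inspect("b2");im=cv2.imread("pics/b2.png")
x=int(proj(np.load("b2.npz"),[*(U+AX*.075),.06])[0])
cv2.imwrite("pics/b2c.png",cv2.resize(im[:200,x-80:x+80],None,fx=4,fy=3,interpolation=2))
col=im[:200,x-3:x+4].mean(1).round().astype(int);print(x);print([(r,*v) for r,v in enumerate(col.tolist()) if r%2==0])
E
```

```text
thick end along/lat -0.11925268120949647 -0.0006271256777150118
screw -0.0011617153511392273 3.274956190489701e-05
b2 31.725 level px [316.53537462 135.9155559 ]
316
[(0, 221, 228, 225), (2, 222, 229, 226), (4, 222, 229, 226), (6, 222, 229, 226), (8, 223, 229, 226), (10, 223, 229, 226), (12, 223, 230, 227), (14, 223, 230, 227), (16, 224, 230, 227), (18, 223, 230, 227), (20, 223, 229, 226), (22, 223, 229, 226), (24, 223, 229, 227), (26, 223, 230, 227), (28, 224, 230, 228), (30, 224, 230, 227), (32, 224, 231, 228), (34, 224, 231, 228), (36, 224, 231, 228), (38, 225, 231, 228), (40, 224, 231, 228), (42, 225, 231, 228), (44, 225, 231, 229), (46, 225, 231, 228), (48, 225, 231, 229), (50, 225, 231, 229), (52, 225, 232, 229), (54, 225, 231, 228), (56, 225, 231, 229), (58, 225, 231, 229), (60, 223, 230, 227), (62, 228, 235, 232), (64, 227, 234, 232), (66, 205, 211, 209), (68, 205, 210, 208), (70, 206, 211, 209), (72, 206, 211, 210), (74, 196, 201, 200), (76, 27, 25, 27), (78, 37, 37, 39), (80, 60, 61, 63), (82, 69, 71, 74), (84, 68, 70, 73), (86, 68, 70, 73), (88, 112, 179, 163), (90, 143, 2
[... 481 characters left out ...]
6, 197), (136, 134, 216, 197), (138, 132, 216, 197), (140, 132, 215, 196), (142, 132, 215, 196), (144, 131, 215, 195), (146, 131, 214, 195), (148, 131, 214, 195), (150, 59, 101, 89), (152, 117, 195, 177), (154, 129, 213, 194), (156, 129, 213, 193), (158, 128, 213, 193), (160, 128, 212, 192), (162, 127, 212, 192), (164, 126, 211, 192), (166, 126, 211, 191), (168, 126, 211, 191), (170, 125, 211, 190), (172, 124, 210, 190), (174, 125, 210, 190), (176, 125, 210, 190), (178, 124, 209, 189), (180, 124, 209, 189), (182, 80, 130, 117), (184, 47, 47, 49), (186, 46, 46, 48), (188, 38, 38, 40), (190, 165, 170, 172), (192, 202, 209, 209), (194, 202, 208, 209), (196, 201, 208, 208), (198, 202, 208, 209)]
```

View pics/b2c.png

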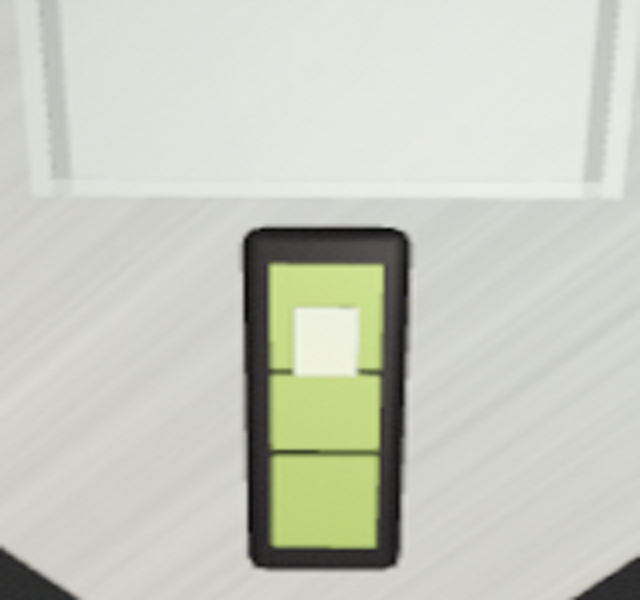

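Reading: lines at rows 124 and 150, bubble at 102–125, so the bubble is at ≈ +15 mm with about 42 mm of travel left. I'll push 30 mm from behind, monitoring force, and re-read.

```bash
cat >> h.py <<'E'
def bubble(n):
    inspect(n);im=cv2.imread(f"pics/{n}.png").astype(float);x=int(proj(np.load(f"{n}.npz"),[*(U+AX*.075),.06])[0])
    g=im[80:195,x-3:x+4].mean(1)[:,0]+0
    r=np.where(g>175)[0]+80; r=r[(r>88)&(r<182)]
    out=[]
    for s in(-13,12):
        e=im[80:195,x+s-1:x+s+2,1].mean(1); e=np.where(e<175,175-e,0); e[:12]=0; e[99:]=0  # rows 92..178
        rr=np.arange(80,195); m=rr<137; out.append([np.average(rr[m],weights=e[m]+1e-9),np.average(rr[~m],weights=e[~m]+1e-9)])
    l=np.mean(out,0);b=(r.min()+r.max())/2
    v=(l.mean()-b)/((l[1]-l[0])/17);print("lines",l,"bubble rows",r.min(),r.max(),"mm",round(v,2));return v
def behind(start,z=-.021):
    arm.movep([*(U+AX*start),.06],down(A));arm.grasp(40);arm.servo_line([*(U+AX*start),z],vel=.12)
    f0=fz(4)[:2]@AX;s=start
    while s<start+.04:
        s+=.002;arm.servo_line([*(U+AX*s),z],vel=.03);f=fz(3)[:2]@AX-f0
        if f<-1.2: break
    print("contact at",s,f);return s,f0
def push(s,d,f0,z=-.021,step=.005):
    e=s+d
    while s<e-1e-6:
        s=min(s+step,e);arm.servo_line([*(U+AX*s),z],vel=.025);f=fz(2)[:2]@AX-f0;print(round(s,4),round(f,2),end="; ")
        if f<-16: print("STOP");break
    arm.servo_line([*(U+AX*(s-.02)),z],vel=.08);arm.servo_line([*(U+AX*(s-.02)),.08],vel=.2);print();return s
E
python3 - <<'E'
from h import *
s,f0=behind(-.150);push(s,.030,f0,step=.01);bubble("b3");print(arm.current_time())
E
```

```text
contact at -0.12999999999999998 -4.944752073997172
-0.12 -13.39; -0.11 -12.22; -0.1 -11.55; 
b3 40.875 level px [316.39581586 134.47015794]
lines [119.46857027 153.75015897] bubble rows 117 139 mm 4.27
40.875
```

Run:
```python
from h import *
im=cv2.imread("pics/b3.png")
for x in(304,306,327): print(x,im[84:190,x,1].tolist())
```

```text
304 [93, 179, 224, 223, 224, 223, 223, 223, 223, 223, 222, 223, 223, 223, 222, 222, 222, 222, 222, 223, 222, 222, 221, 221, 221, 221, 221, 221, 221, 221, 221, 221, 221, 221, 221, 220, 199, 87, 162, 221, 221, 220, 220, 220, 219, 219, 219, 220, 219, 219, 219, 218, 219, 218, 218, 218, 218, 218, 218, 218, 217, 218, 217, 217, 193, 70, 166, 216, 216, 217, 216, 216, 216, 216, 216, 215, 215, 215, 215, 214, 215, 214, 214, 214, 214, 213, 214, 214, 208, 197, 197, 197, 196, 196, 196, 195, 195, 176, 90, 52, 51, 52, 51, 48, 41, 59]
306 [95, 179, 223, 223, 223, 223, 223, 223, 223, 223, 223, 223, 223, 223, 222, 222, 223, 222, 223, 222, 221, 222, 222, 223, 222, 221, 221, 221, 222, 221, 221, 221, 221, 221, 221, 221, 199, 86, 163, 221, 220, 219, 220, 220, 220, 220, 219, 219, 219, 219, 220, 219, 218, 219, 218, 219, 219, 218, 218, 218, 218, 218, 217, 218, 194, 70, 166, 217, 217, 217, 215, 216, 216, 216, 216, 215, 215, 215, 215, 216, 214, 214, 214, 214, 214, 214, 214, 213, 213, 213, 214, 213, 213, 212, 212, 212, 212, 191, 92, 50, 52, 50, 53, 49, 42, 58]
327 [103, 182, 226, 226, 226, 226, 226, 226, 226, 226, 226, 226, 225, 225, 225, 225, 226, 225, 225, 224, 225, 225, 224, 225, 225, 225, 225, 224, 224, 224, 224, 224, 224, 224, 223, 223, 207, 138, 140, 205, 223, 222, 222, 222, 222, 222, 222, 222, 221, 222, 222, 222, 222, 221, 221, 221, 221, 220, 220, 220, 219, 220, 219, 219, 196, 60, 161, 218, 219, 219, 218, 217, 217, 218, 218, 217, 217, 217, 218, 217, 216, 216, 217, 216, 215, 215, 215, 215, 215, 216, 215, 214, 214, 214, 214, 214, 214, 198, 130, 55, 54, 54, 55, 53, 42, 36]
```

Lines are at rows 121.1 and 149.1 and the bubble is centred on 128, so it reads +4.3 mm. 30 mm of push gave 10.7 mm of bubble, as specified. 12 mm remain, so I'll push to s = −0.0885.

```bash
sed -i 's/for s in(-13,12)/for s in(-11,11)/; s/e\[:12\]=0; e\[99:\]=0/e[:25]=0; e[85:]=0/' h.py
python3 - <<'E'
from h import *
s=-.108;z=-.021
arm.movep([*(U+AX*(s-.012)),.06],down(A));arm.servo_line([*(U+AX*(s-.012)),z],vel=.12);f0=fz(4)[:2]@AX
arm.servo_line([*(U+AX*s),z],vel=.05)
push(s,.0195,f0,step=.005);bubble("b4");print(arm.current_time())
im=cv2.imread("pics/b4.png");cv2.imwrite("pics/b4c.png",cv2.resize(im[60:400,156:476],None,fx=2,fy=1.7,interpolation=2))
E
```

```text
-0.103 -1.58; -0.098 -11.77; -0.093 -11.34; -0.0885 -9.52; 
b4 46.2833 level px [316.31902735 134.50485783]
lines [121.0529766  149.06845425] bubble rows 124 146 mm 0.04
46.2833
```

View pics/b4c.png

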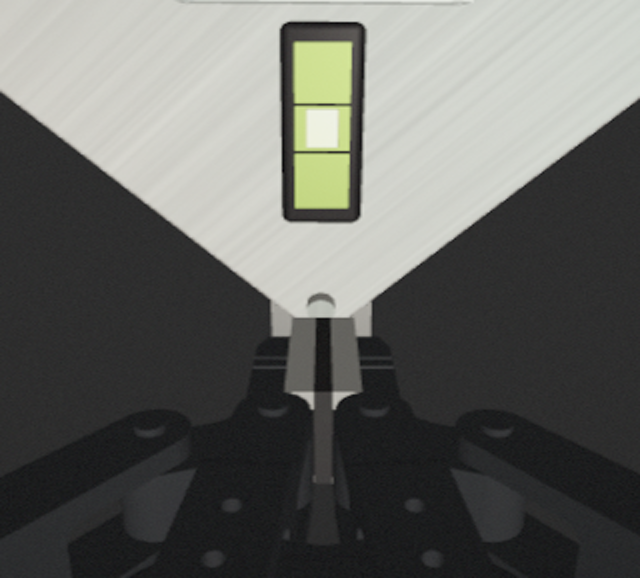

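The bubble is centred between the two lines (reads +0.04 mm), the shim is straight under the foot, and the arm is clear above it. Handing in.

Run:
```python
from h import *
bubble("b5");print(arm.current_time(),fz(4));arm.hand_in()
```

```text
b5 46.7833 level px [316.10416617 137.09764637]
lines [123.88824266 151.4411291 ] bubble rows 127 148 mm 0.1
46.7833 [-0.23556521  0.34985265  0.10025299]
the job is handed in; nothing more can be done
```

The casting table is level and I handed the job in at about 47 s. My last two bubble readings were +0.04 mm and +0.10 mm from centre.

I started the shim under the foot with the gripper, let go, then pushed it from behind with closed fingers until the bubble centred. At hand-in the arm was clear above everything and the wrist force was about zero. The last picture shows the shim straight under the foot.

What went wrong or could not be checked:
- **First grasp missed:** the fingertips are really about 3 cm behind the reported TCP, so the gripper closed above the shim without moving it. I allowed for that and the second grasp held.
- **High wrist force while gripped:** it reached about 21 N sideways and 23 N vertically near the foot. I put this down to pressing the shim onto the bench. The force between shim and plate can't be read, so I can't confirm it stayed under 20 N. Pushing from behind then took 13 N at most.
- **Not measured:** I had no direct reading of the load on the foot or the shim's tilt. That the shim carries the foot and lies flat is inferred from the bubble holding steady once released.

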